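# Finish tightening a gearbox inspection cover

### The arm

A 7-joint arm with a two-finger parallel gripper is mounted at the origin on the work surface. World frame = base frame: x ahead of the robot, y to its left, z up, the work surface at z = 0. Lengths are in mm, angles in rad, forces in N, time in s.
With the tool pointing down it reaches from about 400 to 900 mm from the base axis. Payload 5.5 kg.
Tool frame: the origin (TCP) lies midway between the tips of the shut fingers; the grasp point (between the pads) lies 19 mm behind it; z points along the fingers, x is the direction in which the jaws open and shut, and the axes are right-handed (so a half turn about z gives the same grasp; the last joint's range is limited). The gripper opens to 85 mm and grips with 20 to 120 N. Pads are 22 mm wide; open, the fingers measure 114 mm over their backs; the gripper's body (76 mm by 85 mm) begins 54 mm behind the grasp point. The pads swing forward as they close: fully open they stand 13 mm farther back than shut.
Start: joints at [-1.037, 0.501, -0.427, 1.55, 0.221, 1.138, -0.21], TCP at [173.838, 626.323, 231.31] pointing down, gripper open.
Joint ranges: [-2.88, 2.88], [-0.31, 2.03], [-1.54, 1.56], [0.2, 2.42], [-1.41, 4.55], [0.19, 2.02], [-2.57, 2.57]. Speed limits (rad/s): [2.57, 2.57, 3.14, 3.14, 3.14, 3.14, 3.14].

### API

Orientations are given as a 3x3 rotation matrix whose columns are the frame's x, y, z axes.
In Python, from bench import bot gives the robot as it stands.
- The arm moves only by the shell command python3 -m creep 'ROWS'. ROWS is JSON, a list of rows, each a list of 7 numbers: the shift along the tool's x, y, z in m, then the turn, a rotation vector about the tool's x, y, z in degrees, then the closure, from 0 (fully open) to 1 (shut). A call has 1 to 10 rows; each row shifts and turns the commanded pose from where the row before left it, along the tool's axes as they then stand; what a row does not reach is not made up. A row lasts 1/12 s, in which the tool goes at most 41.7 mm and 7.16 degrees, less where a joint would pass 70% of its speed; a pose out of reach is approached as far as the arm can. A call with a gripper value outside its range is refused whole. The fingers move at their own pace and stop on an object; the grip force is fixed at half the most. Time passes only in rows, so rows that do not move let the fingers close. It gives the time, the measured TCP pose, the force and the opening at its end, in the units of the state.
- bot.state(): the state, without advancing time (a new reading comes with each control period).
- bot.grab_frame(name): name is "scene" or "side" or "wrist"; returns the picture (480x640x3 uint8, red, green, blue); there is no depth.
- bot.camera_model(name): a dict with "camera_matrix" (3x3 intrinsics, pixels), "world_to_cam" (4x4, takes a point from world to camera coordinates); the wrist camera has in their place "mount" (4x4, takes a point from camera to tool coordinates, whose origin is the TCP and whose axes are the tool frame's). Camera axes: x right, y up, looking along -z (the intrinsics and any distortion apply to the point x, -y, -z); pixel columns grow to the right and rows downward; lengths in mm; the calibration is good to about 2 mm. A picture is of the moment at which its call begins: read the wrist's pose just before it. camera_model takes no time and is no camera call.
- bot.job_done(): hands the job in, once; it reports no verdict.
The state is a dict: "time_s": time; "joint_positions": joint angles; "dq": joint speeds; "joint_torque": joint torques, N m; "ee_pos": TCP position; "orientation": TCP orientation; "ft_force": force on the tool from outside, world axes, zero at the start; "wrist_torque": the same for the moment, N m; "gripper_width": finger opening in mm.
Only numpy, scipy, OpenCV 4.12 (cv2) and the standard library are available. Lean on these libraries where they do the work, as an engineer would, in place of code of your own. Each camera call takes 0.05 s, during which the arm holds its last target. There are 200 camera calls.

### The job

The square inspection cover on the gearbox is being closed in cross order: the wing screws on one diagonal are already tight, with their wings pointing at the sight glass in the middle of the cover. Turn the two loose ones on the other diagonal clockwise until they too are fully tight, finishing the one that is backed off furthest before you turn the other, so that the gasket is pulled down evenly.

Things in the scene. Friction and masses are not known exactly. Their poses are not given: they have to be found in the camera images.
- screw_a_grip (a point): Loosest wing screw, first to tighten: plain steel, upright; wing bar 52 mm long, 10 mm thick, flat faces, from 18 to 50 mm above the cover (45 at mid-length), over an 18 mm round hub. The point is on the turning axis inside the bar, 32 mm above the cover: grip across the thickness from above. The frame turns with the screw: z up, x along the bar, y across it.
- screw_b_grip (a point): The other loose wing screw, built and measured the same, diagonally opposite (170 mm away). The cover: dark steel, 168 mm square, black gasket, top 95 mm above the bench, on a fixed grey gearbox 200 mm square, turned any way round. Screws stand on a 120 mm square; the tight pair does not turn. The sight glass amid it and a brass plug rise 7 mm.
- screw_a (a joint): Angle of the loosest screw, rad; turning clockwise seen from above (tightening) makes it grow. 0 = fully tight at a firm stop, wing bar in line with the sight glass. Starts backed off, at -1.4 to -1.1. Stays where it is left; about 0.1 N m turns it.
- screw_b (a joint): Angle of the other loose screw, rad, same sense: grows clockwise, 0 = fully tight at a firm stop, wing bar in line with the sight glass. Starts at -0.75 to -0.5. Stays where it is left; about 0.1 N m turns it.

How it is judged (in metres and radians):
On the way, in this order (a step that is already met when the one before it is completed fails the run):
1. the loosest screw is fully tight while the other loose one has not yet been turned (value of joint screw_a above -0.17 rad and value of joint screw_b below -0.4 rad), for 0.2 s.
2. the second screw is fully tight as well (value of joint each of screw_a, screw_b above -0.17 rad), for 0.2 s.
At the end, for the whole second after the job is handed in: Both screws that were loose are tight (within 0.17 rad, 10 degrees, of their stops), released and no longer turning (all of step 2 and velocity of joint each of screw_a, screw_b below 0.1 rad/s); the robot touches nothing.
It also fails if it takes over 45 s, if anything falls off the work surface, if the arm or the gripper's body presses on something with over 40 N, if the wrist force passes 120 N, or if a joint passes its speed limit or range.

## Working session

There is one attempt and no reset: what is moved stays moved. The work goes in short steps, Python scripts to look and compute and a shell command to move; the robot and the scene stay as the last step left them, time stands still between calls to the robot, and variables do not carry over. Pictures are saved under pics/ and viewed, about 8 in all and at most 12, crops included, and the job is handed in when it is done.

```bash
mkdir -p pics; ls; python3 - <<'E'
from bench import bot
import cv2,numpy as np
s=bot.state();print(s)
for n in("scene","side","wrist"):
    cv2.imwrite(f"pics/{n}0.png",bot.grab_frame(n)[:,:,::-1]);print(n,bot.camera_model(n))
E
```

```text
pics
{'time_s': 0.0, 'joint_positions': array([-1.03681055,  0.50184623, -0.42676346,  1.55147053,  0.22076066,
        1.13831179, -0.21030445]), 'dq': array([ 0.00105205,  0.00057614,  0.00055544, -0.00013698,  0.00016949,
        0.00080444, -0.00133086]), 'joint_torque': array([ 4.91224375e-05, -5.69510329e+01, -5.81611454e+00, -2.80934662e+01,
        1.05828294e-02,  1.17626906e-02, -1.79066426e-06]), 'ee_pos': array([173.72498115, 625.61506815, 230.24937941]), 'orientation': array([[ 2.67474911e-01,  9.63564631e-01, -6.11638251e-04],
       [ 9.63562774e-01, -2.67475598e-01, -1.89341605e-03],
       [-1.98802704e-03, -8.29105599e-05, -9.99998020e-01]]), 'ft_force': array([-0.13563062,  0.07526499,  1.19256086]), 'wrist_torque': array([ 0.0063606 ,  0.01978364, -0.04080415]), 'gripper_width': 85.28572361365573}
scene {'camera_matrix': array([[522.80032698,   0.        , 314.00451968],
       [  0.        , 522.80032698, 237.61110513],
       [  0.        ,   0.        ,   1.        ]]), 'world_to_cam': array([[-1.66442470e-01,  9.85877752e-01, -1.84922087e-02,
         5.760768
[... 631 characters left out ...]
      [-3.46229435e-01, -7.44516344e-01,  5.70806966e-01,
        -4.92501880e+02],
       [ 0.00000000e+00,  0.00000000e+00,  0.00000000e+00,
         1.00000000e+00]])}
wrist {'camera_matrix': array([[405.93718619,   0.        , 319.31558905],
       [  0.        , 405.93718619, 235.6789474 ],
       [  0.        ,   0.        ,   1.        ]]), 'mount': array([[ 9.99999826e-01, -5.78159915e-04,  1.19448341e-04,
        -3.86300750e-01],
       [-5.26265985e-04, -9.64672270e-01, -2.63452338e-01,
        -6.67419205e+01],
       [ 2.67546084e-04,  2.63452230e-01, -9.64672406e-01,
        -1.43187790e+02],
       [ 0.00000000e+00,  0.00000000e+00,  0.00000000e+00,
         1.00000000e+00]])}
```

View pics/scene0.png

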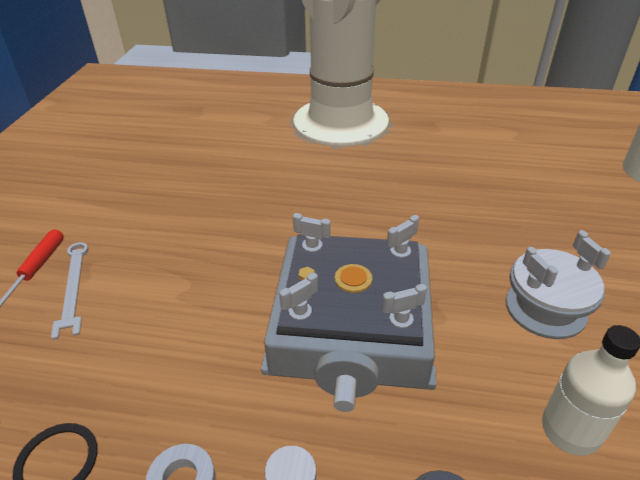

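View pics/side0.png

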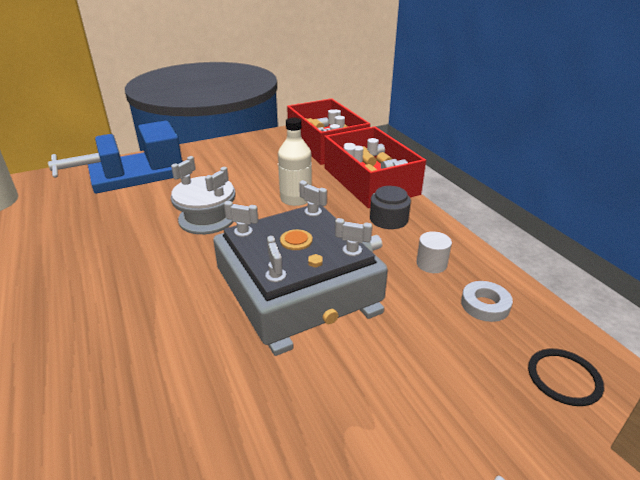

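The scene view shows the gearbox with the sight glass near (353,278) and wing screws near (312,243), (402,250), (300,311) and (402,317). The side view shows the same cover near (297,240). Next I cast rays to get bar directions.

```bash
cat > h.py <<'E'
import numpy as np,cv2
from bench import bot
def ray(name,uv,z,st=None):
    m=bot.camera_model(name);K=m["camera_matrix"]
    d=np.linalg.inv(K)@[uv[0],uv[1],1];d=d*[1,-1,-1]
    if name=="wrist":
        T=np.eye(4);T[:3,:3]=st["orientation"];T[:3,3]=st["ee_pos"];C=T@m["mount"]
    else: C=np.linalg.inv(m["world_to_cam"])
    o=C[:3,3];d=C[:3,:3]@d
    return o+d*(z-o[2])/d[2]
E
python3 - <<'E'
from h import *
np.set_printoptions(precision=1,suppress=True)
c=ray("scene",(353,275),102);print("c scene",c,"c side",ray("side",(296,238),102))
for n,h,a,b in (("FL",(312,247),(297,217),(328,220)),("FR",(401,253),(390,236),(417,220)),("NL",(300,315),(283,297),(316,279)),("NR",(402,322),(387,299),(423,290))):
    H=ray("scene",h,95);A=ray("scene",a,145);B=ray("scene",b,145);d=(B-A)[:2];r=H[:2]-c[:2]
    off=np.degrees(np.arctan2(d[1],d[0])-np.arctan2(r[1],r[0]))
    print(n,H,(A+B)/2,np.linalg.norm(d),"dir",np.degrees(np.arctan2(d[1],d[0])),"rad",np.linalg.norm(r),np.degrees(np.arctan2(r[1],r[0])),"off",(off+90)%180-90)
E
```

```text
c scene [590.  93. 102.] c side [587.2  88.2 102. ]
FL [537.4  31.3  95. ] [537.6  33.  145. ] 40.93938469499716 dir 89.46606614320181 rad 81.08112570581332 -130.44275093472706 off 39.90881707792886
FR [531.9 151.3  95. ] [539.8 150.6 145. ] 49.07547759389917 dir 138.64418732693997 rad 82.25414316369664 134.9174083218318 off 3.7267790051081846
NL [659.1  37.8  95. ] [662.4  40.  145. ] 45.41019892400123 dir 136.3409677577784 rad 88.518847846315 -38.61092140446895 off -5.048110837752688
NR [651.7 157.4  95. ] [655.  156.5 145. ] 43.106009615177655 dir 116.81381418878478 rad 89.23342667682869 46.21019479511435 off 70.60361939367044
```

Tight pair: FR and NL, within about 5° of the radial line. Loose: NR at about -1.23 rad, so that is screw_a near (653,157). FL is at about -0.70, so that is screw_b near (537,32). I'll move above screw_a.

```bash
python3 -m creep '[[-0.019,0.0345,0,0,0,0,0],[-0.019,0.0345,0,0,0,0,0],[-0.019,0.0345,0,0,0,0,0],[-0.019,0.0345,0,0,0,0,0],[-0.019,0.0345,0,0,0,0,0],[-0.019,0.0345,0,0,0,0,0],[-0.019,0.0345,0,0,0,0,0],[-0.019,0.0345,0,0,0,0,0]]'
```

```text
time_s: 0.82
ee_pos: [400.1, 404.3, 231.2]
orientation: [[0.267, 0.964, -0.0], [0.964, -0.267, -0.0], [-0.0, -0.0, -1.0]]
ft_force: [0.6, -0.4, -0.5]
gripper_width: 85.4
```

```bash
python3 -m creep '[[-0.019,0.0345,0,0,0,0,0],[-0.019,0.0345,0,0,0,0,0],[-0.019,0.0345,0,0,0,0,0],[-0.019,0.0345,0,0,0,0,0],[-0.019,0.0345,0,0,0,0,0],[-0.019,0.0345,0,0,0,0,0],[-0.019,0.0345,0,0,0,0,0],[-0.019,0.0345,0,0,0,0,0]]'
python3 -m creep '[[0,0,0,0,0,7,0],[0,0,0,0,0,7,0],[0,0,0,0,0,7,0],[0,0,0,0,0,7,0],[0,0,0,0,0,7,0],[0,0,0,0,0,7,0],[0,0,0,0,0,6,0],[0,0,0,0,0,0,0]]'
python3 - <<'E'
from h import *
s=bot.state();print(s["joint_positions"],s["ee_pos"],s["orientation"])
cv2.imwrite("pics/w1.png",bot.grab_frame("wrist")[:,:,::-1])
m=np.eye(4);m[:3,:3]=s["orientation"];m[:3,3]=s["ee_pos"]
w=bot.camera_model("wrist")
for p in((653,157,145),(652,157,95),(590,92,102)):
    c=np.linalg.inv(m@w["mount"])@[*p,1];q=w["camera_matrix"]@(c[:3]*[1,-1,-1]);print(p,q[:2]/q[2])
E
```

```text
time_s: 1.48
ee_pos: [625.4, 184.0, 231.1]
orientation: [[0.267, 0.964, -0.0], [0.964, -0.267, -0.0], [-0.0, -0.0, -1.0]]
ft_force: [1.1, 1.9, -0.1]
gripper_width: 85.4
time_s: 2.15
ee_pos: [624.1, 185.8, 230.9]
orientation: [[0.897, 0.443, -0.001], [0.443, -0.897, -0.0], [-0.001, 0.0, -1.0]]
ft_force: [-0.1, 0.5, 0.9]
gripper_width: 85.6
[-0.28989196  0.46989868 -0.05637777  1.55721955  0.0285442   1.11611202
  0.10607099] [624.1100083  185.78187394 230.85641046] [[ 8.96583742e-01  4.42873615e-01 -7.44838511e-04]
 [ 4.42873437e-01 -8.96584051e-01 -3.97873401e-04]
 [-8.44017961e-04  2.68576320e-05 -9.99999643e-01]]
(653, 157, 145) [341.4656983  302.49055124]
(652, 157, 95) [336.72876966 273.03236235]
(590, 92, 102) [221.74970837 315.73840498]
```

View pics/w1.png

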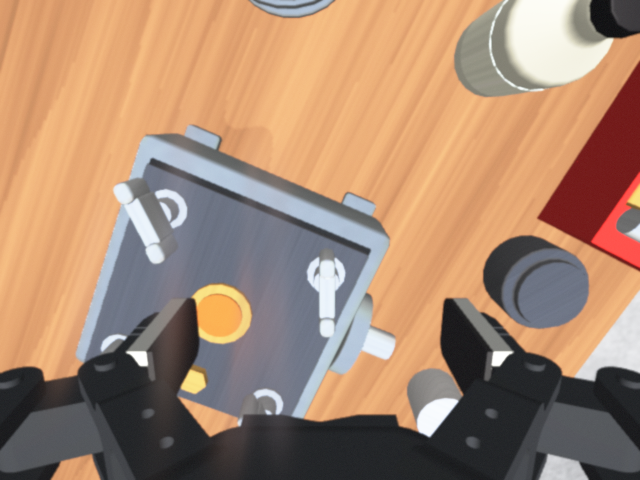

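The wrist view shows screw_a's bar from (327,258) to (327,330) with its hub at (326,273), nearly vertical in the picture. The sight glass is at (220,314).

```bash
python3 - <<'E'
from h import *
np.set_printoptions(precision=1,suppress=True)
s=bot.state();R=s["orientation"]
im=cv2.imread("pics/w1.png");g=cv2.cvtColor(im,cv2.COLOR_BGR2HSV)
m=((g[:,:,2]>125)&(g[:,:,1]<40)).astype(np.uint8);m[:240]=0;m[345:]=0;m[:,:300]=0;m[:,345:]=0
n,l,st,ce=cv2.connectedComponentsWithStats(m);print(st,ce)
A=ray("wrist",(327,258),145,s);B=ray("wrist",(327,328),145,s);H=ray("wrist",(326,273),95,s);c=ray("wrist",(220,314),102,s)
print(A,B,(A+B)/2,np.linalg.norm(A-B),"hub",H,"c",c)
d=(B-A);print("bar dir",np.degrees(np.arctan2(d[1],d[0]))%180,"tool x",np.degrees(np.arctan2(R[1,0],R[0,0])))
print("hub-c",H-c,np.linalg.norm((H-c)[:2]),np.degrees(np.arctan2(*(H-c)[1::-1])))
cv2.imwrite("pics/w1c.png",cv2.resize(im[230:350,280:380],None,fx=5,fy=5,interpolation=cv2.INTER_CUBIC))
E
```

```text
[[     0      0    640    480 304952]
 [   329    240      1      1      1]
 [   339    244      1      1      1]
 [   306    247     39     98   2236]
 [   343    246      1      1      1]
 [   307    297      1      1      1]
 [   344    303      1      1      1]
 [   341    322      1      1      1]
 [   301    325      1      1      1]
 [   344    343      1      2      2]
 [   320    344      1      1      1]
 [   324    344      2      1      2]] [[319.4 239.1]
 [329.  240. ]
 [339.  244. ]
 [327.  292.3]
 [343.  246. ]
 [307.  297. ]
 [344.  303. ]
 [341.  322. ]
 [301.  325. ]
 [344.  343.5]
 [320.  344. ]
 [324.5 344. ]]
[632.3 178.8 145. ] [653.1 137.8 145. ] [642.7 158.3 145. ] 45.96643764616544 hub [645.2 153.7  95. ] c [588.9  92.5 102. ]
bar dir 116.93334685964453 tool x 26.61709336888786
hub-c [56.3 61.2 -7. ] 83.13351368409528 47.361032458172765
```

View pics/w1c.png

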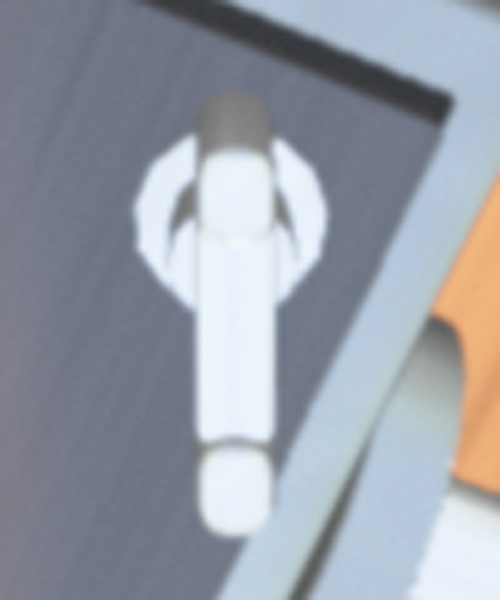

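```bash
python3 -m creep '[[0.005,0.0375,0,0,0,0,0],[0,0,0.03,0,0,0,0],[0,0,0.03,0,0,0,0],[0,0,0,0,0,0,0],[0,0,0,0,0,0,0]]'
python3 - <<'E'
from h import *
np.set_printoptions(precision=1,suppress=True)
s=bot.state();print(s["ee_pos"]);R=s["orientation"]
im=bot.grab_frame("wrist")[:,:,::-1].copy()
w=bot.camera_model("wrist");m=np.eye(4);m[:3,:3]=R;m[:3,3]=s["ee_pos"]
def px(p):
    c=np.linalg.inv(m@w["mount"])@[*p,1];q=w["camera_matrix"]@(c[:3]*[1,-1,-1]);return tuple(int(v) for v in (q[:2]/q[2]).round())
b=R[:,1]
for k in(-26,26): 
    p=np.array([645.3,154.3,145])+k*b; cv2.circle(im,px(p),3,(0,0,255),1)
cv2.circle(im,px((645.3,154.3,95)),3,(0,255,0),1)
# grip line: tcp-centred
for k in(-40,40):
    p=s["ee_pos"]*[1,1,0]+[0,0,145]+k*R[:,0]; cv2.circle(im,px(p),3,(255,0,0),1)
cv2.imwrite("pics/w2.png",im)
E
```

```text
time_s: 2.62
ee_pos: [643.8, 154.2, 169.4]
orientation: [[0.894, 0.448, -0.005], [0.448, -0.894, -0.001], [-0.005, -0.001, -1.0]]
ft_force: [-0.2, -0.3, 0.1]
gripper_width: 85.4
[643.8 154.2 169.4]
```

View pics/w2.png

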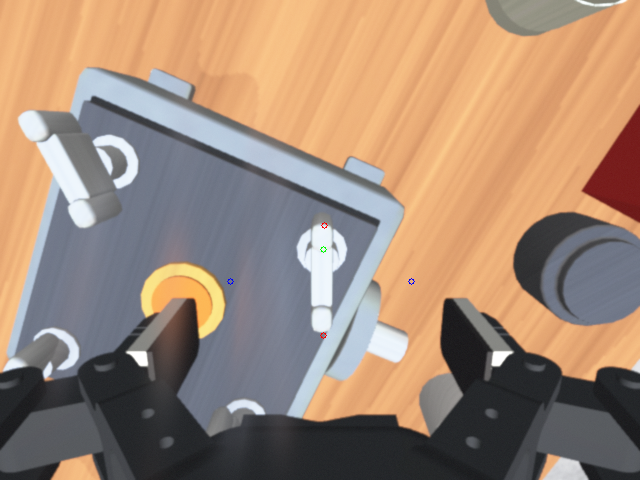

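The bar runs from (321,222) to (321,332). The TCP projects to (320.5,281), so it is centred across the bar. I'll descend and close.

```bash
python3 -m creep '[[0,-0.001,0.021,0,0,0,0],[0,0,0.02,0,0,0,0],[0,0,0.02,0,0,0,0.5],[0,0,0,0,0,0,1],[0,0,0,0,0,0,1],[0,0,0,0,0,0,1],[0,0,0,0,0,0,1],[0,0,0,0,0,0,1]]'
python3 -m creep '[[0,0,0,0,0,0,1],[0,0,0,0,0,0,1],[0,0,0,0,0,0,1],[0,0,0,0,0,0,1]]'
```

```text
time_s: 3.33
ee_pos: [644.6, 154.8, 112.6]
orientation: [[0.895, 0.446, -0.001], [0.446, -0.895, -0.001], [-0.002, 0.0, -1.0]]
ft_force: [-5.7, -0.7, 12.7]
gripper_width: 13.2
time_s: 3.67
ee_pos: [644.7, 154.8, 112.9]
orientation: [[0.895, 0.446, -0.001], [0.446, -0.895, -0.001], [-0.001, 0.0, -1.0]]
ft_force: [-7.1, -1.8, 10.2]
gripper_width: 12.2
```

Gripped. Now I turn +70°, clockwise seen from above.

```bash
python3 -m creep '[[0,0,0,0,0,6,1],[0,0,0,0,0,6,1],[0,0,0,0,0,6,1],[0,0,0,0,0,6,1],[0,0,0,0,0,6,1]]'
python3 -m creep '[[0,0,0,0,0,6,1],[0,0,0,0,0,6,1],[0,0,0,0,0,6,1],[0,0,0,0,0,6,1],[0,0,0,0,0,0,1]]'; python3 -c "
from h import *
s=bot.state();print(s['wrist_torque'],s['joint_positions'],np.degrees(np.arctan2(s['orientation'][1,0],s['orientation'][0,0])))"
```

```text
time_s: 4.08
ee_pos: [644.8, 154.8, 112.9]
orientation: [[0.998, -0.066, -0.0], [-0.066, -0.998, -0.0], [-0.0, 0.0, -1.0]]
ft_force: [-5.7, -1.9, 9.1]
gripper_width: 12.5
time_s: 4.5
ee_pos: [644.9, 154.8, 112.9]
orientation: [[0.884, -0.467, -0.0], [-0.467, -0.884, -0.0], [-0.0, 0.0, -1.0]]
ft_force: [-6.5, -2.2, 10.2]
gripper_width: 12.5
[-0.52746752  1.45436501 -0.01491816] [-0.40406812  0.61797304  0.18077214  1.62269455 -0.13186205  0.91320489
 -0.660959  ] -27.82806576408933
```

```bash
for i in 1; do python3 -m creep '[[0,0,0,0,0,5,1],[0,0,0,0,0,5,1],[0,0,0,0,0,4,1],[0,0,0,0,0,0,1]]'; done; python3 -c "
from h import *
s=bot.state();print(s['wrist_torque'],np.degrees(np.arctan2(s['orientation'][1,0],s['orientation'][0,0])))"
python3 -m creep '[[0,0,0,0,0,3,1],[0,0,0,0,0,0,1]]'; python3 -c "
from h import *
s=bot.state();print(s['wrist_torque'],np.degrees(np.arctan2(s['orientation'][1,0],s['orientation'][0,0])))"
```

```text
time_s: 4.83
ee_pos: [644.9, 154.8, 112.9]
orientation: [[0.746, -0.666, -0.0], [-0.666, -0.746, -0.0], [-0.0, 0.0, -1.0]]
ft_force: [-5.8, -3.1, 10.0]
gripper_width: 12.1
[-0.50145389  1.42161282 -0.07445616] -41.73392939881261
time_s: 5.0
ee_pos: [644.9, 154.8, 112.9]
orientation: [[0.712, -0.703, -0.0], [-0.703, -0.712, 0.0], [-0.0, 0.0, -1.0]]
ft_force: [-7.2, -2.2, 9.6]
gripper_width: 12.3
[-0.55146904  1.39819027  0.0516808 ] -44.637047405423225
```

```bash
python3 -m creep '[[0,0,0,0,0,3,1],[0,0,0,0,0,0,1]]'; python3 -c "
from h import *
s=bot.state();print(s['wrist_torque'],s['joint_torque'][6],np.degrees(np.arctan2(s['orientation'][1,0],s['orientation'][0,0])))"
python3 -m creep '[[0,0,0,0,0,3,1],[0,0,0,0,0,0,1]]'; python3 -c "
from h import *
s=bot.state();print(s['wrist_torque'],s['joint_torque'][6],np.degrees(np.arctan2(s['orientation'][1,0],s['orientation'][0,0])))
cv2.imwrite('pics/s1.png',cv2.resize(bot.grab_frame('side')[190:340,200:400],None,fx=4,fy=4)[:,:,::-1])"
```

```text
time_s: 5.17
ee_pos: [645.0, 154.8, 112.9]
orientation: [[0.674, -0.739, -0.0], [-0.739, -0.674, -0.0], [-0.0, 0.0, -1.0]]
ft_force: [-6.0, -2.7, 9.7]
gripper_width: 12.3
[-0.55861745  1.39978237  0.33836322] -0.7764916308224201 -47.60551960248886
time_s: 5.33
ee_pos: [644.9, 154.8, 112.9]
orientation: [[0.635, -0.772, -0.0], [-0.772, -0.635, -0.0], [-0.0, 0.0, -1.0]]
ft_force: [-6.2, -2.7, 10.0]
gripper_width: 12.1
[-0.56333062  1.33613219  0.48832299] -0.9847958385944366 -50.574412451959304
```

View pics/s1.png

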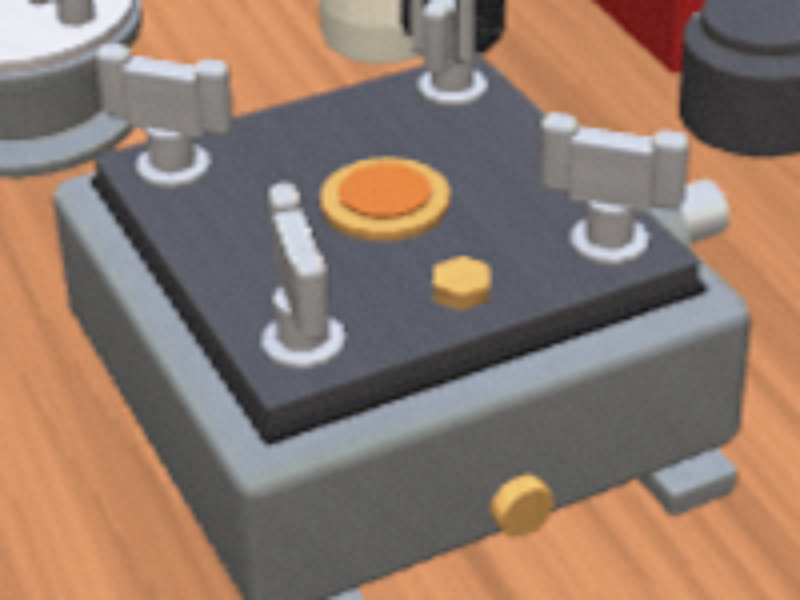

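Torque about z climbed once the bar passed about 46°, so the stop has been reached. The side crop is cut off at the top and shows only the edge of screw_a (450,60). Screw_b (303,300) is still turned off-diagonal. I'll release and rise.

```bash
python3 -m creep '[[0,0,0,0,0,0,0.3],[0,0,0,0,0,0,0.3],[0,0,0,0,0,0,0.2],[0,0,0,0,0,0,0],[0,0,-0.03,0,0,0,0],[0,0,-0.04,0,0,0,0],[0,0,-0.04,0,0,0,0],[0,0,0,0,0,0,0],[0,0,0,0,0,0,0]]'
python3 - <<'E'
from h import *
s=bot.state();print(s["ee_pos"],s["orientation"])
cv2.imwrite("pics/w3.png",bot.grab_frame("wrist")[:,:,::-1])
E
```

```text
time_s: 6.13
ee_pos: [647.6, 155.8, 224.0]
orientation: [[0.636, -0.772, 0.007], [-0.772, -0.636, 0.002], [0.003, -0.007, -1.0]]
ft_force: [0.3, -0.1, -0.6]
gripper_width: 85.3
[647.56975967 155.76139511 224.03949494] [[ 0.63586657 -0.77176969  0.00672683]
 [-0.77179461 -0.63586821  0.00216822]
 [ 0.00260401 -0.00657043 -0.99997502]]
```

View pics/w3.png

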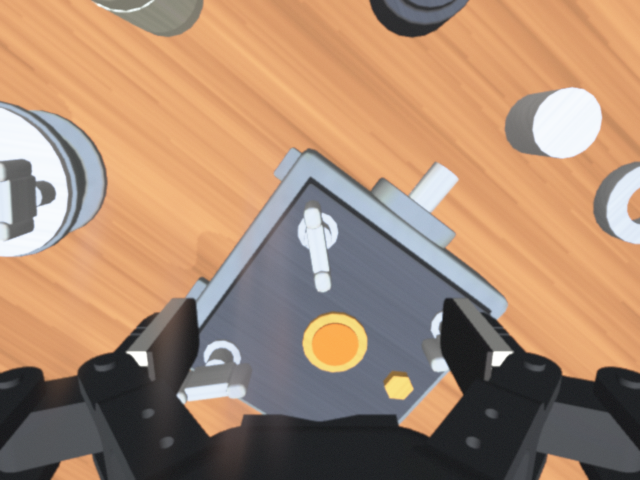

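Screw_a's bar runs (313,213) to (323,290), pointing at the glass (335,342), so it is tight. Now to screw_b.

```bash
python3 -m creep '[[0,0,0,0,0,-7,0],[0,0,0,0,0,-7,0],[0,0,0,0,0,-7,0],[0,0,0,0,0,-7,0],[0,0,0,0,0,-7,0],[0,0,0,0,0,-7,0],[0,0,0,0,0,-7,0],[0,0,0,0,0,-1,0]]'
python3 -m creep '[[-0.023,0.025,0,0,0,0,0],[-0.023,0.025,0,0,0,0,0],[-0.023,0.025,0,0,0,0,0],[-0.023,0.025,0,0,0,0,0],[-0.023,0.025,0,0,0,0,0],[0,0,0,0,0,0,0],[0,0,0,0,0,0,0]]'
python3 - <<'E'
from h import *
s=bot.state();print(s["ee_pos"],s["orientation"],s["joint_positions"])
im=bot.grab_frame("wrist")[:,:,::-1];cv2.imwrite("pics/w4.png",im)
cv2.imwrite("pics/w4c.png",cv2.resize(im[160:400,200:440],None,fx=2.5,fy=2.5,interpolation=cv2.INTER_CUBIC))
E
```

```text
time_s: 6.85
ee_pos: [644.0, 155.1, 218.0]
orientation: [[1.0, -0.004, -0.004], [-0.004, -1.0, -0.001], [-0.004, 0.001, -1.0]]
ft_force: [-0.2, 0.0, 0.5]
gripper_width: 85.0
time_s: 7.43
ee_pos: [527.4, 29.5, 219.5]
orientation: [[1.0, -0.015, -0.002], [-0.015, -1.0, -0.0], [-0.002, 0.0, -1.0]]
ft_force: [1.2, 0.4, 0.4]
gripper_width: 85.7
[527.41883084  29.51869359 219.54378509] [[ 9.99884699e-01 -1.50621595e-02 -1.92867468e-03]
 [-1.50625606e-02 -9.99886534e-01 -1.93630800e-04]
 [-1.92553934e-03  2.22659253e-04 -9.99998121e-01]] [-0.23908973  0.26649461  0.15606401  1.88330282 -0.04871961  0.99736651
 -0.07698795]
```

View pics/w4c.png

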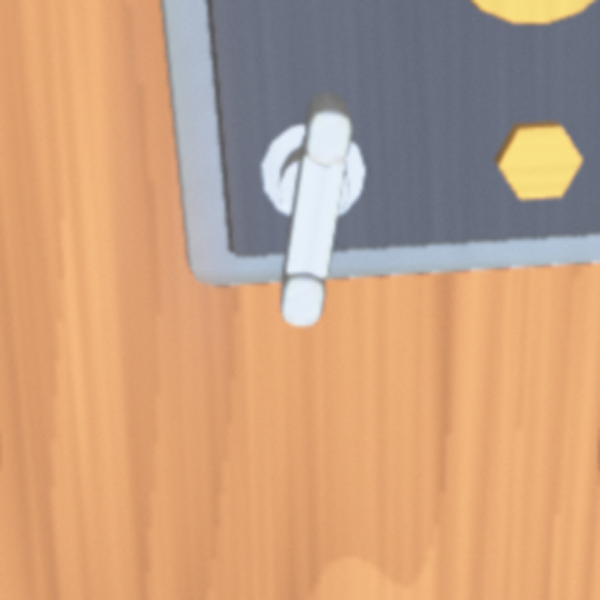

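The crop shows screw_b's bar from full-frame (332,204) to (321,291) with the hub at (325,229). The plug is clear to the right.

```bash
python3 - <<'E'
from h import *
np.set_printoptions(precision=1,suppress=True)
s=bot.state();R=s["orientation"]
A=ray("wrist",(332,204),145,s);B=ray("wrist",(320.8,290.8),145,s);H=ray("wrist",(325.2,228.8),96,s)
M=(A+B)/2;d=A-B
print(A,B,M,np.linalg.norm(d),"hub",H,"dir",np.degrees(np.arctan2(d[1],d[0])),"toolx",np.degrees(np.arctan2(R[1,0],R[0,0])))
P=(M+H)/2
print("tool shift",R.T@((P-s["ee_pos"])*[1,1,0]))
E
```

```text
[535.5  55.7 145. ] [528.9   4.9 145. ] [532.2  30.3 145. ] 51.29558426549254 hub [532.3  29.3  96. ] dir 82.55118452306071 toolx -0.6989090259556471
tool shift [ 3.7  1.3 -0. ]
```

```bash
python3 -m creep '[[0.003,0.001,0.03,0,0,0,0],[0,0,0.02,0,0,6.8,0],[0,0,0,0,0,0,0],[0,0,0,0,0,0,0],[0,0,0,0,0,0,0]]'
python3 - <<'E'
from h import *
np.set_printoptions(precision=1,suppress=True)
s=bot.state();print(s["ee_pos"]);R=s["orientation"]
im=bot.grab_frame("wrist")[:,:,::-1].copy()
s2=bot.state();print(s2["ee_pos"])
w=bot.camera_model("wrist");m=np.eye(4);m[:3,:3]=R;m[:3,3]=s["ee_pos"]
def px(p):
    c=np.linalg.inv(m@w["mount"])@[*p,1];q=w["camera_matrix"]@(c[:3]*[1,-1,-1]);return tuple(int(v) for v in (q[:2]/q[2]).round())
for k in(-26,26):
    cv2.circle(im,px(s["ee_pos"]*[1,1,0]+[0,0,145]+k*R[:,1]),3,(0,0,255),1)
cv2.imwrite("pics/w5.png",im[150:400,170:470])
E
```

```text
time_s: 7.9
ee_pos: [532.9, 31.3, 170.8]
orientation: [[0.992, -0.124, 0.0], [-0.124, -0.992, 0.0], [0.0, -0.0, -1.0]]
ft_force: [-0.3, -0.2, 0.5]
gripper_width: 85.5
[532.9  31.3 170.8]
[533.2  31.1 171.3]
```

View pics/w5.png

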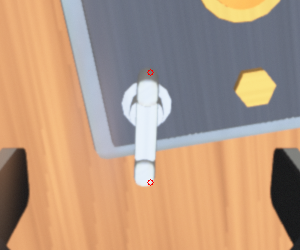

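Bar centre is (147,132) in the crop, against the TCP line at (150,127). I'll correct by -1.4 mm in x, +2 mm in y and +2°, then descend and grip.

```bash
python3 -m creep '[[-0.0014,0.002,0.02,0,0,2,0],[0,0,0.02,0,0,0,0],[0,0,0.02,0,0,0,0.5],[0,0,0,0,0,0,1],[0,0,0,0,0,0,1],[0,0,0,0,0,0,1],[0,0,0,0,0,0,1],[0,0,0,0,0,0,1],[0,0,0,0,0,0,1],[0,0,0,0,0,0,1]]'
python3 -m creep '[[0,0,0,0,0,6,1],[0,0,0,0,0,6,1],[0,0,0,0,0,6,1],[0,0,0,0,0,6,1],[0,0,0,0,0,5,1],[0,0,0,0,0,0,1]]'
python3 -c "
from h import *
s=bot.state();print(s['wrist_torque'],s['joint_torque'][6],np.degrees(np.arctan2(s['orientation'][1,0],s['orientation'][0,0])))"
```

```text
time_s: 8.78
ee_pos: [531.1, 28.8, 112.2]
orientation: [[0.987, -0.162, 0.002], [-0.162, -0.987, 0.001], [0.001, -0.001, -1.0]]
ft_force: [-2.6, 0.3, 7.3]
gripper_width: 12.9
time_s: 9.28
ee_pos: [531.2, 28.8, 112.2]
orientation: [[0.782, -0.623, 0.002], [-0.623, -0.782, 0.001], [0.001, -0.002, -1.0]]
ft_force: [-3.0, -0.2, 8.2]
gripper_width: 12.7
[-0.04157638  0.57109969 -0.10198484] -0.9776229411363602 -38.56559756002964
```

```bash
P="
from h import *
s=bot.state();print(s['wrist_torque'],s['joint_torque'][6],np.degrees(np.arctan2(s['orientation'][1,0],s['orientation'][0,0])))"
python3 -m creep '[[0,0,0,0,0,3,1],[0,0,0,0,0,3,1],[0,0,0,0,0,0,1]]'; python3 -c "$P"
python3 -m creep '[[0,0,0,0,0,3,1],[0,0,0,0,0,0,1]]'; python3 -c "$P"
python3 -m creep '[[0,0,0,0,0,3,1],[0,0,0,0,0,0,1],[0,0,0,0,0,0,1]]'; python3 -c "$P"
```

```text
time_s: 9.53
ee_pos: [531.2, 28.7, 112.1]
orientation: [[0.714, -0.7, 0.002], [-0.7, -0.714, 0.001], [0.001, -0.002, -1.0]]
ft_force: [-2.5, -1.0, 7.1]
gripper_width: 12.8
[-0.06226781  0.58071553  0.10533152] -0.6903527677059174 -44.426163972699335
time_s: 9.7
ee_pos: [531.3, 28.7, 112.2]
orientation: [[0.677, -0.736, 0.002], [-0.736, -0.677, 0.001], [0.001, -0.002, -1.0]]
ft_force: [-2.6, -1.1, 7.6]
gripper_width: 13.1
[-0.13756614  0.60180578  0.31750965] -0.8202221989631653 -47.3746727956424
time_s: 9.95
ee_pos: [531.3, 28.7, 112.2]
orientation: [[0.64, -0.768, 0.002], [-0.768, -0.64, 0.0], [0.001, -0.002, -1.0]]
ft_force: [-3.4, -1.3, 7.6]
gripper_width: 12.7
[-0.14339362  0.6207744   0.55172549] -0.6144734099507332 -50.21188009443151
```

The stop shows the same signature: torque rises past about -44°. I'll release, lift, and check both screws.

```bash
python3 -m creep '[[0,0,0,0,0,0,0.3],[0,0,0,0,0,0,0.3],[0,0,0,0,0,0,0.2],[0,0,0,0,0,0,0],[0,0,-0.03,0,0,0,0],[0,0,-0.04,0,0,0,0],[0,0,-0.04,0,0,0,0],[0,0,-0.03,0,0,0,0],[0,0,0,0,0,0,0],[0,0,0,0,0,0,0]]'
python3 -m creep '[[0,-0.03,-0.01,0,0,0,0],[0,-0.03,-0.01,0,0,0,0],[0,-0.03,-0.01,0,0,0,0],[0,-0.03,-0.01,0,0,0,0],[0,-0.02,0,0,0,0,0],[0,0,0,0,0,0,0],[0,0,0,0,0,0,0],[0,0,0,0,0,0,0],[0,0,0,0,0,0,0]]'
python3 - <<'E'
from h import *
im=bot.grab_frame("wrist")[:,:,::-1];cv2.imwrite("pics/w6.png",im)
E
```

```text
time_s: 10.78
ee_pos: [531.8, 28.6, 252.5]
orientation: [[0.638, -0.77, 0.005], [-0.77, -0.638, 0.001], [0.002, -0.004, -1.0]]
ft_force: [0.0, 0.2, -0.9]
gripper_width: 85.2
time_s: 11.53
ee_pos: [637.0, 116.4, 289.1]
orientation: [[0.637, -0.771, -0.002], [-0.771, -0.637, -0.001], [-0.001, 0.002, -1.0]]
ft_force: [-0.1, -0.5, 0.2]
gripper_width: 85.5
```

View pics/w6.png

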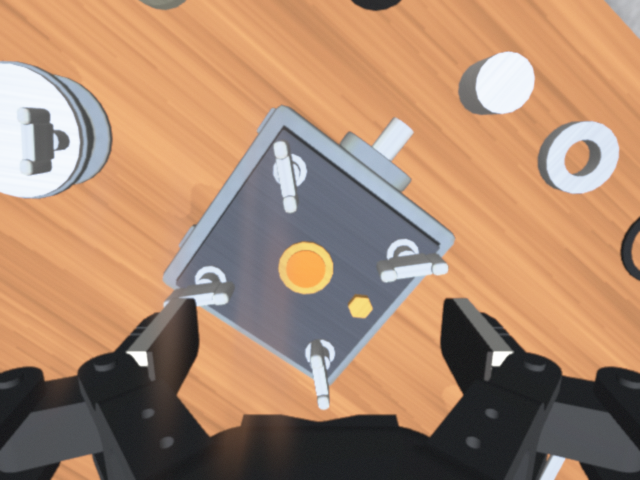

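```bash
python3 - <<'E'
from h import *
s=bot.state();print(s["ft_force"],abs(s["dq"]).max())
r=lambda u,z:ray("wrist",u,z,s)[:2]
an=lambda d:np.degrees(np.arctan2(d[1],d[0]))%180
print("radial",an(r((290,172),95)-r((320,353),95)),"a",an(r((281,147),145)-r((291,207),145)),"b",an(r((315,347),145)-r((323,403),145)))
print("ref: tight bars",an(r((384,273),145)-r((442,268),145)))
bot.job_done()
E
```

```text
[-0.15831283 -0.19849537  0.60110742] 0.008603238610643847
radial 48.01037873769337 a 47.8850317768754 b 46.71534886527266
ref: tight bars 134.89080215415458
the job is handed in; nothing more can be done
```

I tightened both loose wing screws in the required order and handed the job in at about 11.6 s of the 45 s allowed. The interface gives no verdict.

- **Turning:** I turned the loosest screw (about -1.2 rad) clockwise first, then the diagonally opposite one (about -0.6 rad). Each went on until the wrist torque rose at its stop. I then opened the gripper and lifted clear.
- **Last checks:** In the final wrist picture the two bars lie at 47.9° and 46.7°, against 48.0° for the line joining their hubs. Both are well within the 10° tolerance. The tight bar I measured read 134.9°. The arm was still and the contact force was about zero.
- **Readings that disagreed:**
  - The gripper read 12–13 mm on the 10 mm bars.
  - When gripping, the tool stood 2–4 mm higher than commanded, with 7–10 N upward force.
  - The first scene-camera estimates were off by up to 10 mm in position and 7° in bar angle. I corrected them from the wrist view before gripping.

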